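Stand the fallen polish bottle up and snap its cap on

ROBOT

A 6-joint arm with a two-finger parallel gripper is mounted at the origin on the work surface. World frame = base frame: x ahead of the robot, y to its left, z up, the work surface at z = 0. Lengths are in m, angles in degrees, forces in N, time in s.
With the tool pointing down it reaches from about 0.25 to 0.85 m from the base axis. Payload 12.5 kg.
Tool frame: the origin (TCP) lies at the centre of the arm's flange, where the gripper is bolted on; the fingertips stand 186 mm ahead of it and the grasp point (between the pads) lies 167 mm ahead of it; z points along the fingers, y is the line along which they close (so a half turn about z gives the same grasp; the last joint's range is limited). The gripper opens to 93 mm and grips with 3 to 60 N. Pads are 15 mm wide; open, the fingers measure 128 mm over their backs; the gripper's body (75 mm by 188 mm) begins 65 mm behind the grasp point.
Start: joints at [64.194, 20.094, 94.641, -0, 65.266, -4.847], TCP at [0.197, 0.514, 0.405] pointing down, gripper open.
Joint ranges: [-157.81, 157.81], [-45, 120.19], [0.68, 151.7], [-89.99, 269.99], [4.06, 180], [-164.3, 164.3]. Speed limits (degrees/s): [127.2, 127.2, 159.86, 180, 180, 180].

INTERFACE

Orientations are given as a 3x3 rotation matrix whose columns are the frame's x, y, z axes.
In Python, from rig import ctrl gives the robot as it stands.
- The arm moves only by the tool jog_arm, never from a script. Its argument "steps" is a list that holds one entry, the list of rows, each a list of 5 numbers: the finger opening in m, from 0 to 0.093, then the shift along the tool's x, y, z in m, then the turn about the tool's z in degrees. In form: [[[grip, dx, dy, dz, twist], ...]]. A call has 1 to 12 rows; each row shifts and turns the commanded pose from where the row before left it, along the tool's axes as they then stand; what a row does not reach is not made up. A row lasts 1/8 s, in which the tool goes at most 62.5 mm and 10.7 degrees, less where a joint would pass 70% of its speed; a pose out of reach is approached as far as the arm can. A call is refused whole if a number of a shift passes 0.0625 or a number of a turn 10.7, either way. A call with a gripper value outside its range is refused whole. The fingers move at their own pace and stop on an object; "newtons" is the grip in N (left out, the last holds). Time passes only in rows, so rows that do not move let the fingers close. It gives the time, the measured TCP pose, the force, the opening and the grip force at its end, in the units of the state.
- ctrl.read_state(): the state, without advancing time (a new reading comes with each control period).
- ctrl.snapshot(name): name is "scene" or "top"; returns (picture, depth): 420x560x3 uint8, blue, green, red; 420x560 float32, m along the optical axis (not along the pixel's ray), 0 where there is no reading.
- ctrl.calibration(name): a dict with "fx", "fy", "cx", "cy" (pixels), "T" (4x4, takes a point from camera to world coordinates). Camera axes: x right, y up, looking along -z (the intrinsics and any distortion apply to the point x, -y, -z); pixel columns grow to the right and rows downward; lengths in m; the calibration is good to about 2 mm. A picture is of the moment at which its call begins. calibration takes no time and is no camera call.
- ctrl.finish_job(): hands the job in; it is judged then, once.
The state is a dict: "time": time; "q": joint angles; "qvel": joint speeds; "effort": joint torques, N m; "eef_pos": TCP position; "orientation": TCP orientation; "wrist_force": force on the tool from outside, world axes, zero at the start; "wrist_torque": the same for the moment, N m; "gripper_width": opening from 0.0 (shut) to 1.0 (fully open); "grip_force": force on a finger pad.
Only numpy, scipy, OpenCV 4.12 (cv2) and the standard library are available. Lean on these libraries where they do the work, as an engineer would, in place of code of your own. Each camera call takes 0.05 s, during which the arm holds its last target. There are 200 camera calls.

TASK

One square bottle in the row on the lane board has fallen over and lost its cap. Stand it upright on the board in the gap between its two capped neighbours, then fetch the loose black cap, press it onto the bottle's neck until it clicks fully home, and keep pressing: finish while still pushing firmly down on the seated cap (about 10 N), without letting go. Leave the two neighbours and the wooden reel standing where they are.

Things in the scene. Friction and masses are not known exactly. Their poses are not given: they have to be found in the camera images.
- bottle: the fallen bottle: closed, loose, 0.14 kg, square aluminium body 40 x 40 mm, 68 mm tall (shoulder), on top a round steel neck 18 mm thick. Origin: centre of the base; z: from base through neck (at the start level and pointing roughly away from the robot, a flat side down); x, y: square to the flat sides
- bottle_neck_top (a point): centre of the neck's top, 96 mm from the bottle's base along its axis; the last 4 mm taper to 12 mm diameter. Four sprung steel balls stand out of the neck, centred 84 mm above the base, to 24 mm diameter: the cap's lip snaps over them
- cap: the loose black snap cap, round, 32 mm diameter (31 mm over its lower 22 mm), 36 mm tall, 30 g, standing mouth down on the table left or right of the lane. Bore 26 mm diameter, 22 mm deep, with a lip at the mouth (20 mm opening, 4 mm high). Origin: centre of the mouth's rim; z: to the closed top. Home, the origin is 74 mm above the bottle's base, 6 mm over its shoulder
- cap_top (a point): centre of the cap's flat closed top, 36 mm above its mouth. Over the neck the cap slides freely until its mouth is 89 mm above the bottle's base; then the push rises over 3 mm to about 10 N (8 to 13 N); at about 84 mm it clicks, the force drops to nearly nothing, the cap slides on and the mouth stops at 74 mm, where pushing on only builds up force
- lane: the lane: a fixed wooden board 170 (x) x 380 (y) mm, its top 10 mm above the table, with a rail 6 mm wide along each long edge that stands 6 mm above the board. Origin: centre of the underside; y runs along the lane, z up.
- lane_gap (a point): middle of the gap in the row, on the board's top surface (10 mm above the table), at the lane's centre; where the bottle belongs (its base centre within 30 mm of here)
- neighbour_left: a capped bottle of the same make standing on the lane about 130 mm to the +y side of the gap, 40 x 40 mm, 110 mm tall with its cap; loose. Origin: centre of the base.
- neighbour_right: its twin about 130 mm to the -y side of the gap. Origin: centre of the base.
- spool: an empty wooden reel, 42 mm diameter, 46 mm tall with a thin waist, standing on the other side of the lane from the cap; a bystander. Origin: centre of the underside.
Things that resemble listed ones, but are neither listed nor needed, are in the scene too. What is meant by the cap is not blue, grey or yellow, and is the larger of those in its own colour.

How it is judged:
By the outcome, as a careful person would: the job done as asked, in the order asked, and still so for the second after the job is handed in, while the arm keeps its last pose, push and grip.
It also fails if it takes over 69 s, if anything falls off the work surface, if the arm or the gripper's body presses on something with over 40 N, if the wrist force passes 120 N, or if a joint passes its speed limit or range.

## Working session

There is one attempt and no reset: what is moved stays moved. The work goes in short steps, Python scripts to look and compute and a tool call to move; the robot and the scene stay as the last step left them, time stands still between calls to the robot, and variables do not carry over. Pictures are saved under pics/ and viewed, at most 10 in all, crops included, and the job is handed in when it is done.

Besides the shell and the picture viewer there is one more tool, called after "Emit:" in YAML: its name, and indented under it one key for each argument. jog_arm: Moves the arm, as the interface text tells. Its arguments: {"type":"object","properties":{"steps":{"type":"array"},"newtons":{"type":"number"}},"required":["steps"]}

```bash
mkdir -p pics; ls; cat > h.py <<'E'
from rig import ctrl
import numpy as np, cv2
def snap(n,f=None):
    p,d=ctrl.snapshot(n); np.savez('pics/%s.npz'%(f or n),p=p,d=d); cv2.imwrite('pics/%s.png'%(f or n),p); return p,d
def world(n,d,u,v,r=1):
    c=ctrl.calibration(n); w=d[v-r:v+r+1,u-r:u+r+1]; z=np.median(w[w>0])
    if 'dist' in c: pass
    P=np.array([(u-c['cx'])/c['fx']*z,-(v-c['cy'])/c['fy']*z,-z,1]); return (c['T']@P)[:3]
E
python3 - <<'E'
from h import *
for n in('scene','top'):
    snap(n); c=ctrl.calibration(n); print({k:(v if k!='T' else np.round(v,3).tolist()) for k,v in c.items()})
print(ctrl.read_state())
E
```

```text
pics
{'fx': 481.01821197206016, 'fy': 481.01821197206016, 'cx': 277.20545426390555, 'cy': 207.4524111514451, 'T': [[-0.874, -0.356, 0.33, 0.826], [0.485, -0.651, 0.584, 0.612], [0.007, 0.671, 0.742, 0.788], [0.0, 0.0, 0.0, 1.0]]}
{'fx': 412.60443026666735, 'fy': 412.60443026666735, 'cx': 273.8855058952216, 'cy': 213.20242933546757, 'T': [[-0.029, 0.996, -0.085, 0.45], [-0.999, -0.026, 0.03, 0.042], [0.028, 0.086, 0.996, 1.017], [0.0, 0.0, 0.0, 1.0]]}
{'time': 0.1, 'q': array([ 6.41942520e+01,  2.01204607e+01,  9.46703741e+01,  1.99424389e-03,
        6.52665393e+01, -4.84798320e+00]), 'qvel': array([ 0.01936419, -0.05897733, -0.07064138, -0.01903876,  0.09994902,
       -0.00918525]), 'effort': array([ 1.50062795e-03, -4.98024094e+01, -2.85706919e+01,  7.00424798e-02,
        2.39066267e-02, -1.87633469e-05]), 'eef_pos': array([0.19665842, 0.51352762, 0.40428202]), 'orientation': array([[-9.33839100e-01,  3.57693053e-01, -4.64377099e-04],
       [ 3.57693335e-01,  9.33838685e-01, -8.87744038e-04],
       [ 1.16113425e-04, -9.95114687e-04, -9.99999498e-01]]), 'wrist_force': array([ 0.10367373,  0.75632821, -0.10037869]), 'wrist_torque': array([-0.06862876,  0.00878162, -0.02770271]), 'grip_force': 0.0, 'gripper_width': 0.9988617470032305}
```

View pics/scene.png

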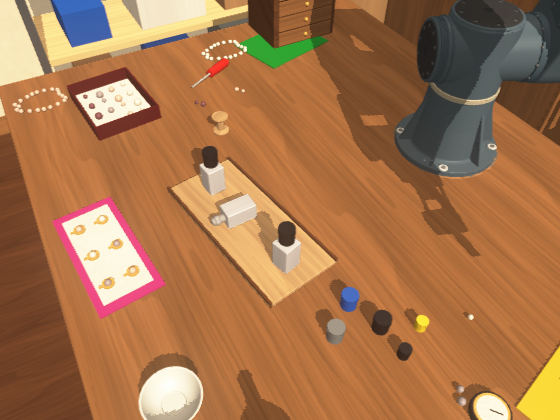

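View pics/top.png

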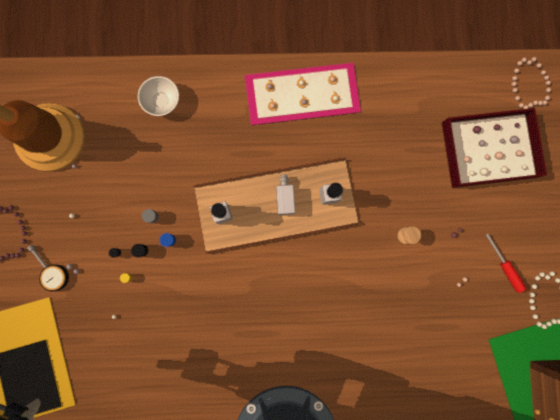

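The scene view shows the fallen bottle at (237,211) with its neck at (217,219). The capped neighbours are at (211,170) and (287,247), and the reel is at (220,122). In the top view they are at (286,198), (333,191), (220,212) and (409,236).

Candidates for the cap, scene/top pixels:
- large black (381,322)/(140,250)
- small black (404,351)/(115,252)
- blue (349,299)/(167,240)
- grey (336,331)/(150,216)
- yellow (422,323)/(125,278)

I choose the larger black one and will check it in a crop.

```bash
python3 - <<'E'
from h import *
S=np.load('pics/scene.npz');T=np.load('pics/top.npz')
a=cv2.resize(S['p'][280:370,320:440],None,fx=4,fy=4,interpolation=2)[:300,:400]
a=cv2.resize(S['p'][285:365,325:435],(400,290),interpolation=cv2.INTER_CUBIC)
b=cv2.resize(T['p'][150:260,190:365],(800-400,290),interpolation=cv2.INTER_CUBIC)
c=cv2.resize(S['p'][140:280,180:345],(400,290),interpolation=cv2.INTER_CUBIC)
d=cv2.resize(T['p'][165:220,255:330],(400,290),interpolation=cv2.INTER_CUBIC)
cv2.imwrite('pics/c1.png',np.vstack([np.hstack([a,b]),np.hstack([c,d])]))
def w(n,u,v): print(n,u,v,world(n,(S if n=='scene' else T)['d'],u,v).round(4))
for u,v in[(140,250),(115,252),(286,195),(284,181),(220,211),(334,190),(409,236),(200,190),(346,163),(357,221),(207,248),(250,220)]: w('top',u,v)
# height clusters
def cloud(n,d):
    c=ctrl.calibration(n);v,u=np.mgrid[:420,:560];P=np.stack([(u-c['cx'])/c['fx']*d,-(v-c['cy'])/c['fy']*d,-d],-1)
    return P@c['T'][:3,:3].T+c['T'][:3,3]
for n,D in(('top',T),('scene',S)):
    W=cloud(n,D['d']);z=W[...,2];ok=D['d']>0
    for zl,zh,nm in((.040,.06,'bottle top face'),(.03,.044,'captop'),(.11,.13,'neigh tops')):
        m=(ok&(z>zl)&(z<zh)).astype('uint8');k,l,st,ce=cv2.connectedComponentsWithStats(m)
        for i in range(1,k):
            q=W[l==i]
            if len(q)>25 and abs(q[:,1].mean())<.5 and .3<q[:,0].mean()<.65: 
                r=cv2.minAreaRect((q[:,:2]*1000).astype('float32'));print(n,nm,len(q),ce[i].round(),q.mean(0).round(4),np.round(r[0],1),np.round(r[1],1),round(r[2],1))
E
```

```text
top 140 250 [0.4552 0.3296 0.0354]
top 115 252 [0.4522 0.3914 0.0246]
top 286 195 [ 0.5749 -0.0168  0.0497]
top 284 181 [ 0.6099 -0.0136  0.0405]
top 220 211 [0.5343 0.1323 0.12  ]
top 334 190 [ 0.5743 -0.1187  0.1193]
top 409 236 [ 0.4701 -0.306   0.046 ]
top 200 190 [0.5976 0.1912 0.01  ]
top 346 163 [ 0.6578 -0.1725  0.0035]
top 357 221 [ 0.5114 -0.1926  0.0075]
top 207 248 [0.4556 0.1762 0.0101]
top 250 220 [0.5207 0.0707 0.0099]
top bottle top face 488 [285. 199.] [ 0.565  -0.0143  0.049 ] [568.1 -14.4] [73.7 40.1] 1.8
top bottle top face 238 [411. 235.] [ 0.4726 -0.3117  0.0453] [ 472.4 -312.4] [42.2 38. ] 88.1
top captop 84 [283. 180.] [ 0.6132 -0.012   0.037 ] [613.3 -12.9] [21.7 24.8] 88.1
top captop 147 [148. 216.] [0.5355 0.3115 0.0352] [535.4 311.2] [30.8 31.3] 25.3
top captop 147 [166. 240.] [0.4774 0.2697 0.0353] [478.2 270.1] [32.4 30. ] 65.0
top captop 157 [137. 251.] [0.4541 0.3359 0.0352] [454.2 335.7] [30.5 30.5] 88.1
top neigh tops 173 [335. 190.] [ 0.5752 -0.1204  0.119 ] [ 574.8 -121.2] [31.2 30.4] 88.1
top neigh tops 176 [218. 210.] [0.5366 0.1377 0.119 ] [536.
[... 389 characters left out ...]
[28.7 54. ] 59.8
scene captop 102 [214. 184.] [ 0.58   -0.1069  0.0373] [ 583.2 -109.7] [28.3 52.6] 53.5
scene captop 265 [231. 217.] [ 0.5883 -0.0029  0.0372] [581.3  -3.1] [36.  93.5] 63.7
scene captop 115 [286. 262.] [0.544  0.1508 0.0373] [542.2 150.8] [27.3 52.2] 64.2
scene captop 245 [350. 295.] [0.4789 0.2706 0.0362] [478.5 269.6] [31.5 31.9] 4.1
scene captop 267 [383. 318.] [0.4556 0.3366 0.0363] [454.4 336.6] [31.8 32.2] 58.8
scene captop 280 [336. 327.] [0.5371 0.312  0.0361] [536.7 311.5] [31.8 31.4] 56.4
scene neigh tops 183 [210. 152.] [ 0.5765 -0.1183  0.1187] [ 575.6 -120.4] [31.3 31.9] 29.4
scene neigh tops 253 [287. 229.] [0.5385 0.14   0.1193] [537.4 137.3] [33.1 30.7] 60.6
```

View pics/c1.png

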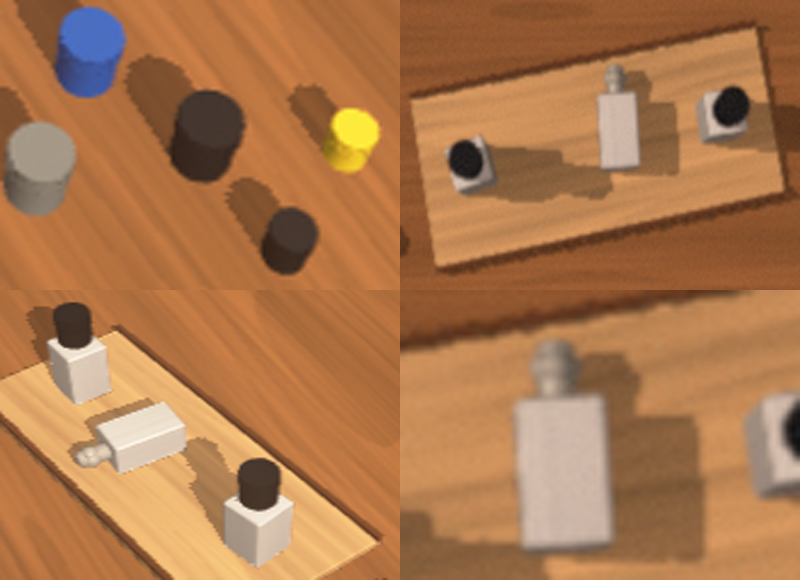

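Crop check: the black cylinder at crop (207,135) is clearly larger than the small black one at (290,240). It measures 32 mm across with its top at z = 36 mm, at (0.454, 0.336), so this is the cap. The bottle lies along +x with its base at x≈0.5335, y≈−0.015.

Plan: grip the body lightly near the shoulder and raise it so it pivots upright.

```bash
cat >> h.py <<'E'
def plan(grasp,yaw):
    """tool-y heading yaw (deg, world); grasp point target -> twist and tool shift after the twist (mm)"""
    s=ctrl.read_state();R=s['orientation'];y0=np.degrees(np.arctan2(R[1,1],R[0,1]))
    tw=-((yaw-y0+90)%180-90); c,n=np.cos(np.radians(tw)),np.sin(np.radians(tw))
    R2=R@np.array([[c,-n,0],[n,c,0],[0,0,1]])
    g=s['eef_pos']+.167*R[:,2]
    print('t',s['time'],'yaw',y0.round(2),'g',g.round(4),'twist',round(tw,2),'shift mm',(R2.T@(np.array(grasp)-g)*1000).round(1),'F',s['wrist_force'].round(2),'w',round(s['gripper_width']*93,1),'gf',round(s['grip_force'],2))
E
python3 -c "
from h import *
plan([.5925,.004,.18],92.1)"
```

```text
t 0.1 yaw 69.04 g [0.1966 0.5134 0.2373] twist -23.06 shift mm [-377.  -523.5   57.6] F [ 0.1   0.76 -0.1 ] w 92.9 gf 0.0
```

Emit:
jog_arm:
  steps:
    - [[0.093, 0, 0, 0, -10], [0.093, 0, 0, 0, -10], [0.093, -0.035, -0.048, 0, -3], [0.093, -0.038, -0.053, 0, 0], [0.093, -0.038, -0.053, 0, 0], [0.093, -0.038, -0.053, 0, 0], [0.093, -0.038, -0.053, 0, 0], [0.093, -0.038, -0.053, 0, 0], [0.093, -0.038, -0.053, 0, 0], [0.093, -0.038, -0.053, 0, 0], [0.093, -0.038, -0.053, 0, 0], [0.093, -0.038, -0.053, 0, 0]]
  newtons: 4

```text
time: 1.6
eef_pos: [0.5757, 0.0179, 0.4045]
orientation: [[-0.999, -0.035, -0.0], [-0.035, 0.999, 0.0], [0.0, 0.0, -1.0]]
wrist_force: [0.5, 0.5, -0.1]
gripper_width: 1.003
grip_force: 0.0
```

```bash
python3 -c "
from h import *
plan([.5925,.004,.035],92.1)"
```

```text
t 1.6 yaw 92.03 g [0.5756 0.018  0.2375] twist -0.07 shift mm [-16.4 -14.6 202.5] F [ 0.51  0.47 -0.06] w 93.3 gf 0.0
```

Emit:
jog_arm:
  steps:
    - [[0.093, -0.016, -0.0145, 0, 0], [0.093, 0, 0, 0.05, 0], [0.093, 0, 0, 0.05, 0], [0.093, 0, 0, 0, 0], [0.093, 0, 0, 0, 0]]

```text
time: 2.22
eef_pos: [0.5918, 0.006, 0.3065]
orientation: [[-0.999, -0.036, 0.002], [-0.036, 0.999, -0.0], [-0.002, -0.0, -1.0]]
wrist_force: [0.1, -0.1, -0.4]
gripper_width: 0.999
grip_force: 0.0
```

```bash
python3 -c "
from h import *
plan([.5925,.004,.035],92.1)"
```

```text
t 2.225 yaw 92.05 g [0.5921 0.0059 0.1395] twist -0.05 shift mm [-1.000e-01 -1.900e+00  1.045e+02] F [ 0.12 -0.12 -0.4 ] w 92.9 gf 0.0
```

Emit:
jog_arm:
  steps:
    - [[0.093, 0, -0.002, 0.04, 0], [0.093, 0, 0, 0.035, 0], [0.093, 0, 0, 0.02, 0], [0.093, 0, 0, 0.009, 0], [0.093, 0, 0, 0, 0], [0.06, 0, 0, 0, 0], [0.045, 0, 0, 0, 0], [0.03, 0, 0, 0, 0], [0.03, 0, 0, 0, 0], [0.03, 0, 0, 0, 0], [0.03, 0, 0, 0, 0], [0.03, 0, 0, 0, 0]]

```text
time: 3.72
eef_pos: [0.5913, 0.0039, 0.2008]
orientation: [[-0.999, -0.036, 0.0], [-0.036, 0.999, -0.0], [-0.0, -0.0, -1.0]]
wrist_force: [-0.5, -1.9, 2.0]
gripper_width: 0.453
grip_force: 4.0
```

```bash
python3 -c "
from h import *
plan([.5925,.004,.035],92.1)"
```

```text
t 3.725 yaw 92.04 g [0.5914 0.0039 0.0338] twist -0.06 shift mm [-1.1  0.1 -1.2] F [-0.51 -1.92  2.04] w 42.1 gf 3.98
```

Emit:
jog_arm:
  steps:
    - [[0.03, 0.004, 0, -0.007, 0], [0.03, 0.004, 0, -0.007, 0], [0.03, 0.006, 0, -0.006, 0], [0.03, 0.006, 0, -0.006, 0], [0.03, 0.007, 0, -0.004, 0], [0.03, 0.007, 0, -0.004, 0], [0.03, 0, 0, 0, 0]]

```text
time: 4.6
eef_pos: [0.557, 0.0027, 0.235]
orientation: [[-0.999, -0.036, 0.0], [-0.036, 0.999, -0.0], [-0.0, -0.0, -1.0]]
wrist_force: [0.6, -0.0, -1.9]
gripper_width: 0.455
grip_force: 3.9
```

```bash
python3 -c "
from h import *
plan([.5925,.004,.035],92.1)
p,d=snap('scene','s2'); cv2.imwrite('pics/s2c.png',cv2.resize(p[100:310,130:410],(800,600)))"
```

```text
t 4.6 yaw 92.04 g [0.557  0.0027 0.068 ] twist -0.06 shift mm [-35.5  -0.   33. ] F [ 0.55 -0.04 -1.85] w 42.3 gf 3.89
```

View pics/s2c.png

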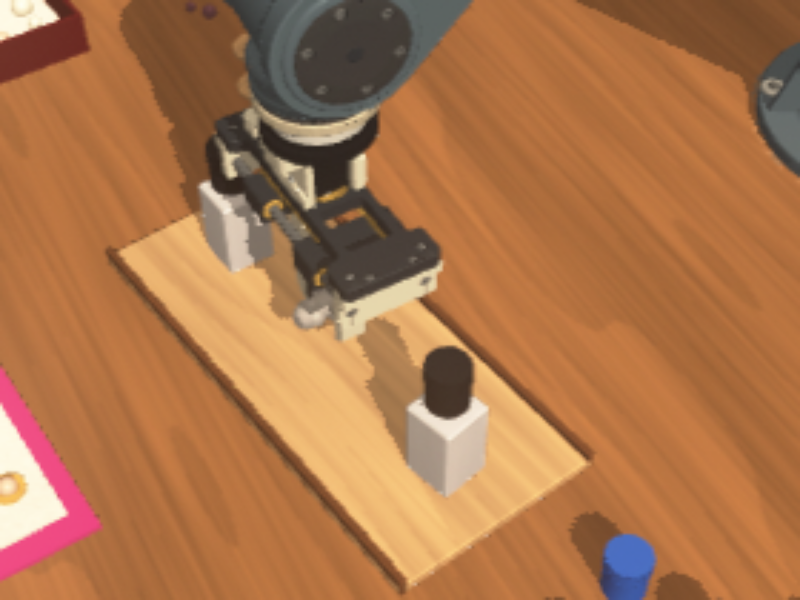

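The gripper holds the bottle, with the neck showing at crop (312,315), i.e. pixel (239,210). I'll measure its height to get the tilt.

```bash
python3 -c "
from h import *
d=np.load('pics/s2.npz')['d']
for u,v in[(236,211),(239,211),(242,207),(240,214),(246,203)]: print(u,v,world('scene',d,u,v,0).round(4))
T,dt=snap('top','t2')
c=ctrl.calibration('top')"
```

```text
236 211 [0.5829 0.0157 0.0703]
239 211 [0.5776 0.0185 0.0702]
242 207 [0.5683 0.0133 0.0722]
240 214 [0.5764 0.0197 0.0616]
246 203 [0.5857 0.0733 0.1502]
```

The neck's top is at z≈0.07 and the wrist carries the full weight, so the bottle was lifted still roughly level. I'll drop the grip to 3 N, raise it and jog it so gravity swings the base down.

Emit:
jog_arm:
  steps:
    - [[0.03, 0, 0, -0.02, 0], [0.03, 0, 0, -0.02, 0], [0.03, 0, 0, 0.0, 0], [0.03, 0, 0, 0.02, 0], [0.03, 0, 0, -0.025, 0], [0.03, 0, 0, 0.02, 0], [0.03, 0, 0, -0.025, 0], [0.03, 0, 0, 0.0, 0], [0.03, 0, 0, 0, 0]]
  newtons: 3

```text
time: 5.82
eef_pos: [0.5571, 0.0027, 0.2837]
orientation: [[-0.999, -0.036, -0.001], [-0.036, 0.999, 0.0], [0.001, 0.0, -1.0]]
wrist_force: [-0.1, 0.9, -1.5]
gripper_width: 0.43
grip_force: 3.0
```

```bash
cat >> h.py <<'E'
def cloud(n,d):
    c=ctrl.calibration(n);v,u=np.mgrid[:420,:560];P=np.stack([(u-c['cx'])/c['fx']*d,-(v-c['cy'])/c['fy']*d,-d],-1)
    return P@c['T'][:3,:3].T+c['T'][:3,3]
E
python3 -c "
from h import *
plan([.5925,.004,.035],92.1)
a,da=snap('scene','s3'); b,db=snap('top','t3')
cv2.imwrite('pics/s3c.png',np.hstack([cv2.resize(a[130:250,180:300],(400,400),interpolation=2),cv2.resize(b[150:240,240:330],(400,400),interpolation=2)]))"
```

```text
t 5.825 yaw 92.04 g [0.557  0.0027 0.1167] twist -0.06 shift mm [-35.6  -0.1  81.7] F [-0.06  0.86 -1.53] w 40.0 gf 3.0
```

View pics/s3c.png

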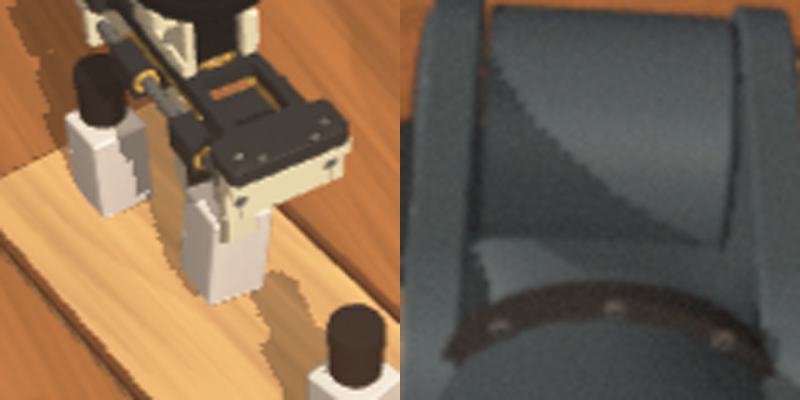

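The bottle has swung to near vertical and hangs in the grip, with its bottom corner at crop (215,302). I'll measure its tilt from the face planes.

```bash
python3 -c "
from h import *
d=np.load('pics/s3.npz')['d'];W=cloud('scene',d)
def pl(m,n):
    q=W[m]; q=q[np.abs(q-np.median(q,0)).max(1)<.04]; c=q.mean(0);u,s,v=np.linalg.svd(q-c); print(n,len(q),c.round(4),'normal',(v[2]*np.sign(v[2][1]+v[2][0])).round(3),'rms',round(s[2]/len(q)**.5,4))
pl(np.s_[199:214,237:242],'xface');pl(np.s_[206:214,247:256],'yface')
b=W[195:222,234:262].reshape(-1,3); b=b[(b[:,0]>.5)&(b[:,0]<.61)&(abs(b[:,1])<.05)&(b[:,2]>.02)]; print(b.min(0),b.max(0))
"
```

```text
Traceback (most recent call last):
IndexError: boolean index did not match indexed array along axis 1; size of axis is 5 but size of corresponding boolean axis is 3
```

```bash
python3 -c "
from h import *
d=np.load('pics/s3.npz')['d'];W=cloud('scene',d)
def pl(m,n):
    q=W[m].reshape(-1,3); q=q[np.abs(q-np.median(q,0)).max(1)<.04]; c=q.mean(0);u,s,v=np.linalg.svd(q-c); print(n,len(q),c.round(4),'normal',(v[2]*np.sign(v[2][1]+v[2][0])).round(3),'rms',round(s[2]/len(q)**.5,4))
pl(np.s_[199:214,237:242],'xface');pl(np.s_[206:214,247:256],'yface')
b=W[195:222,234:262].reshape(-1,3); b=b[(b[:,0]>.5)&(b[:,0]<.61)&(abs(b[:,1])<.05)&(b[:,2]>.02)]; print(b.min(0),b.max(0))
"
```

```text
xface 75 [0.5714 0.0056 0.0693] normal [0.993 0.014 0.115] rms 0.0006
yface 72 [0.5532 0.023  0.0659] normal [-0.062  0.998 -0.027] rms 0.0012
[ 0.52937495 -0.01452255  0.03733964] [0.57578416 0.04013109 0.12362936]
```

The bottle tilts about 6.5°, neck toward −x, with the base about 28 mm above the board and x≈0.554. Lowering it onto the −x edge will square it up, so I lower slowly and watch the force.

Emit:
jog_arm:
  steps:
    - [[0.03, 0, 0, 0.01, 0], [0.03, 0, 0, 0.008, 0], [0.03, 0, 0, 0.003, 0], [0.03, 0, 0, 0.002, 0], [0.03, 0, 0, 0.002, 0], [0.03, 0, 0, 0, 0]]

```text
time: 6.68
eef_pos: [0.5574, 0.0027, 0.2598]
orientation: [[-0.999, -0.036, 0.0], [-0.036, 0.999, -0.0], [-0.0, -0.0, -1.0]]
wrist_force: [-0.7, 0.3, -2.1]
gripper_width: 0.43
grip_force: 3.0
```

Emit:
jog_arm:
  steps:
    - [[0.03, 0, 0, 0.002, 0], [0.03, 0, 0, 0, 0], [0.03, 0, 0, 0, 0]]

```text
time: 7.05
eef_pos: [0.5576, 0.0027, 0.2582]
orientation: [[-0.999, -0.036, 0.001], [-0.036, 0.999, -0.0], [-0.001, -0.0, -1.0]]
wrist_force: [1.6, 0.6, 3.7]
gripper_width: 0.428
grip_force: 3.0
```

Emit:
jog_arm:
  steps:
    - [[0.03, 0, 0, 0.002, 0], [0.03, 0, 0, 0, 0], [0.03, 0, 0, 0, 0]]

```text
time: 7.42
eef_pos: [0.5573, 0.0027, 0.2556]
orientation: [[-0.999, -0.036, -0.0], [-0.036, 0.999, -0.0], [0.0, -0.0, -1.0]]
wrist_force: [1.1, 0.0, 3.3]
gripper_width: 0.432
grip_force: 3.0
```

```bash
cat >> h.py <<'E'
def tilt(tag):
    p,d=snap('scene',tag);W=cloud('scene',d);q=W.reshape(-1,3)
    m=(d.ravel()>0)&(q[:,0]>.5)&(q[:,0]<.61)&(abs(q[:,1])<.05)&(q[:,2]>.018)&(q[:,2]<.062);b=q[m]
    xf=b[(b[:,0]>np.percentile(b[:,0],97)-.004)];xf=xf[(xf[:,1]<.016)]
    for nm,s in(('x',xf),('y',b[(b[:,1]>np.percentile(b[:,1],97)-.004)&(b[:,0]<xf[:,0].mean()-.008)])):
        c=s.mean(0);u,S,v=np.linalg.svd(s-c);n=v[2]*np.sign(v[2][0]+v[2][1]);print(nm,len(s),c.round(4),'n',n.round(3),'rms',(S[2]/len(s)**.5).round(4))
E
python3 -c "
from h import *
tilt('s4')"
```

```text
x 101 [0.5737 0.0016 0.0398] n [0.996 0.022 0.087] rms 0.0005
y 186 [0.5501 0.0231 0.0409] n [-0.043  0.999 -0.007] rms 0.001
```

Emit:
jog_arm:
  steps:
    - [[0.03, 0, 0, 0.002, 0], [0.03, 0, 0, 0.002, 0], [0.03, 0, 0, 0, 0], [0.03, 0, 0, 0, 0]]

```text
time: 7.98
eef_pos: [0.5572, 0.0027, 0.2515]
orientation: [[-0.999, -0.036, -0.001], [-0.036, 0.999, 0.0], [0.001, 0.0, -1.0]]
wrist_force: [1.6, -0.4, 1.3]
gripper_width: 0.427
grip_force: 3.0
```

```bash
python3 -c "
from h import *
tilt('s5')"
```

```text
x 89 [0.5746 0.0014 0.0407] n [0.998 0.021 0.051] rms 0.0005
y 174 [0.5508 0.0231 0.0392] n [-0.025  1.     0.004] rms 0.0009
```

Emit:
jog_arm:
  steps:
    - [[0.03, 0, 0, 0.002, 0], [0.03, 0, 0, 0.002, 0], [0.03, 0, 0, 0, 0], [0.042, 0, 0, 0, 0], [0.044, 0, 0, 0, 0], [0.048, 0, 0, 0, 0], [0.06, 0, 0, 0, 0], [0.075, 0, 0, 0, 0], [0.075, 0, 0, -0.02, 0], [0.075, 0, 0, -0.05, 0], [0.075, 0, 0, -0.06, 0], [0.075, 0, 0, 0, 0]]

```text
time: 9.52
eef_pos: [0.5579, 0.0027, 0.3821]
orientation: [[-0.999, -0.036, 0.008], [-0.036, 0.999, -0.001], [-0.008, -0.001, -1.0]]
wrist_force: [0.1, 0.2, -0.1]
gripper_width: 0.809
grip_force: 0.0
```

```bash
python3 -c "
from h import *
tilt('s6')
d=np.load('pics/s6.npz')['d'];q=cloud('scene',d).reshape(-1,3)
for zl,zh in((.098,.112),(.08,.112),(.074,.08)):
    b=q[(abs(q[:,0]-.556)<.035)&(abs(q[:,1])<.04)&(q[:,2]>zl)&(q[:,2]<zh)];print(zl,len(b),b.mean(0).round(4),b.min(0).round(4),b.max(0).round(4))
plan([.454,.336,.25],0)
"
```

```text
x 80 [0.576  0.0017 0.0399] n [ 0.999  0.038 -0.002] rms 0.0005
y 171 [0.5527 0.0232 0.0402] n [-0.048  0.999  0.005] rms 0.0009
0.098 77 [0.5574 0.0071 0.1031] [ 0.5459 -0.0029  0.0981] [0.5675 0.0157 0.1098]
0.08 151 [0.559  0.0085 0.0951] [ 0.54   -0.0119  0.0801] [0.5752 0.0229 0.1098]
0.074 185 [0.5594 0.01   0.0778] [ 0.536  -0.0157  0.0742] [0.5772 0.0255 0.08  ]
t 9.575 yaw 92.04 g [0.558  0.0027 0.2123] twist -87.96 shift mm [-333.3  103.9  -38.1] F [ 0.13 -0.21 -0.96] w 75.0 gf 0.0
```

The bottle stands upright at about (0.556, 0.003), so on to the cap. I grip it with the closing line at 30°, which keeps clear of the blue, grey and small black decoys.

```bash
python3 -c "
from h import *
plan([.454,.336,.2],30)
S=np.load('pics/scene.npz')['d']; print(world('scene',S,422,319))"
```

```text
t 9.575 yaw 92.04 g [0.558  0.0027 0.2123] twist 62.04 shift mm [340.7  76.6  11.9] F [ 0.13 -0.21 -0.96] w 75.0 gf 0.0
[0.39009056 0.36746659 0.02515754]
```

Emit:
jog_arm:
  steps:
    - [[0.06, 0, 0, 0, 10.4], [0.06, 0, 0, 0, 10.4], [0.06, 0, 0, 0, 10.3], [0.06, 0, 0, 0, 10.3], [0.06, 0, 0, 0, 10.3], [0.06, 0, 0, 0, 10.3], [0.06, 0.057, 0.013, 0, 0], [0.06, 0.057, 0.013, 0, 0], [0.06, 0.057, 0.013, 0, 0], [0.06, 0.057, 0.013, 0, 0], [0.06, 0.057, 0.013, 0, 0], [0.06, 0.057, 0.012, 0, 0]]

```text
time: 11.08
eef_pos: [0.4517, 0.339, 0.376]
orientation: [[-0.501, 0.866, -0.002], [0.866, 0.501, -0.001], [-0.0, -0.002, -1.0]]
wrist_force: [0.0, -0.2, 0.0]
gripper_width: 0.643
grip_force: 0.0
```

```bash
python3 -c "
from h import *
tp,d=snap('top','t7');q=cloud('top',d).reshape(-1,3);q=q[d.ravel()>0]
for zl,zh in((.098,.112),(.08,.112),(.074,.0805),(.115,.124)):
    b=q[(abs(q[:,0]-.556)<.035)&(abs(q[:,1])<(.04 if zh<.115 else .2))&(q[:,2]>zl)&(q[:,2]<zh)];r=cv2.minAreaRect((b[:,:2]*1000).astype('float32'));print(zl,len(b),b.mean(0).round(4),r)
plan([.454,.336,.024],30)"
```

```text
0.098 62 [0.5555 0.0048 0.1035] ((555.762939453125, 4.568875312805176), (18.399654388427734, 18.356712341308594), 51.836326599121094)
0.08 91 [0.5558 0.0041 0.0991] ((557.1395263671875, 5.416530609130859), (26.053359985351562, 37.33860778808594), 72.39747619628906)
0.074 203 [0.5555 0.0045 0.0771] ((556.978271484375, 4.674446105957031), (39.178401947021484, 39.60980987548828), 88.9692153930664)
0.115 338 [0.5558 0.0107 0.1192] ((555.9728393554688, 8.325698852539062), (31.708080291748047, 294.1168518066406), 8.26623821258545)
t 11.125 yaw 30.19 g [0.4492 0.3438 0.209 ] twist 0.19 shift mm [ -9.5   0.6 185. ] F [-4.85  2.99 -0.22] w 59.8 gf 0.0
```

Emit:
jog_arm:
  steps:
    - [[0.06, -0.0, 0, 0.04, 0], [0.06, 0, 0, 0.04, 0], [0.06, 0, 0, 0.03, 0], [0.06, 0, 0, 0, 0], [0.06, 0, 0, 0, 0]]

```text
time: 11.75
eef_pos: [0.4529, 0.3374, 0.2682]
orientation: [[-0.501, 0.866, 0.0], [0.866, 0.501, 0.0], [0.0, 0.0, -1.0]]
wrist_force: [-0.1, -0.2, 0.3]
gripper_width: 0.646
grip_force: 0.0
```

```bash
python3 -c "
from h import *
plan([.454,.336,.024],30)"
```

```text
t 11.75 yaw 30.04 g [0.453  0.3374 0.1012] twist 0.04 shift mm [-1.7  0.2 77.2] F [-0.06 -0.19  0.33] w 60.1 gf 0.0
```

Descend, then grip at 40 N.

Emit:
jog_arm:
  steps:
    - [[0.06, -0.0015, 0, 0.04, 0], [0.06, 0, 0, 0.025, 0], [0.06, 0, 0, 0.012, 0], [0.06, 0, 0, 0, 0], [0.045, 0, 0, 0, 0], [0.035, 0, 0, 0, 0], [0.02, 0, 0, 0, 0], [0.02, 0, 0, 0, 0], [0.02, 0, 0, 0, 0], [0.02, 0, 0, 0, 0], [0.02, 0, 0, 0, 0]]
  newtons: 40

```text
time: 13.12
eef_pos: [0.4537, 0.3361, 0.1912]
orientation: [[-0.501, 0.866, 0.001], [0.866, 0.501, 0.0], [0.0, 0.001, -1.0]]
wrist_force: [-1.0, -0.2, 6.4]
gripper_width: 0.344
grip_force: 40.0
```

```bash
python3 -c "
from h import *
plan([.454,.336,.024],30)"
```

```text
t 13.125 yaw 30.04 g [0.4538 0.3362 0.0242] twist 0.04 shift mm [-0.3  0.1  0.2] F [-0.96 -0.17  6.36] w 32.0 gf 40.0
```

Emit:
jog_arm:
  steps:
    - [[0.02, 0, 0, -0.03, 0], [0.02, 0, 0, -0.05, 0], [0.02, 0, 0, -0.05, 0], [0.02, 0, 0, -0.04, 0], [0.02, 0, 0, 0, 0]]

```text
time: 13.75
eef_pos: [0.4538, 0.3362, 0.3636]
orientation: [[-0.501, 0.866, 0.004], [0.866, 0.501, 0.003], [0.0, 0.005, -1.0]]
wrist_force: [0.4, 0.1, -1.0]
gripper_width: 0.341
grip_force: 40.0
```

```bash
python3 -c "
from h import *
plan([.556,.004,.18],30)"
```

```text
t 13.75 yaw 30.04 g [0.4546 0.3367 0.1966] twist 0.04 shift mm [-338.8  -78.6   16.1] F [ 0.4   0.11 -0.99] w 31.7 gf 40.0
```

Emit:
jog_arm:
  steps:
    - [[0.02, -0.05, -0.0115, 0, 0], [0.02, -0.05, -0.0115, 0, 0], [0.02, -0.05, -0.0115, 0, 0], [0.02, -0.05, -0.0115, 0, 0], [0.02, -0.05, -0.0115, 0, 0], [0.02, -0.05, -0.0115, 0, 0], [0.02, -0.03, -0.007, 0, 0], [0.02, -0.008, -0.002, 0, 0], [0.02, 0, 0, 0, 0], [0.02, 0, 0, 0, 0]]

```text
time: 15.0
eef_pos: [0.5549, 0.0054, 0.3604]
orientation: [[-0.502, 0.865, -0.001], [0.865, 0.502, 0.0], [0.001, -0.0, -1.0]]
wrist_force: [0.7, 0.5, 0.6]
gripper_width: 0.343
grip_force: 40.0
```

```bash
python3 -c "
from h import *
plan([.556,.004,.15],30)
p,d=snap('scene','s8'); cv2.imwrite('pics/s8c.png',cv2.resize(p[120:260,160:347],(800,600),interpolation=2))"
```

```text
t 15.0 yaw 30.1 g [0.5548 0.0054 0.1934] twist 0.1 shift mm [-1.9  0.3 43.4] F [0.69 0.51 0.63] w 31.9 gf 40.0
```

View pics/s8c.png

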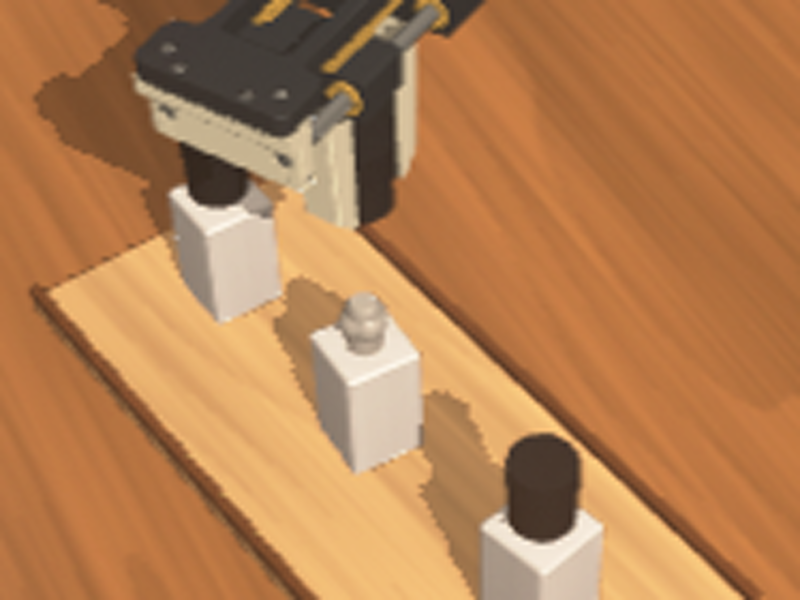

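The bottle stands with its neck at crop (365,315), both neighbours are upright, and the cap is upright in the fingers at crop (375,190). I descend to just above the neck.

Emit:
jog_arm:
  steps:
    - [[0.02, -0.002, 0, 0.02, 0], [0.02, 0, 0, 0.02, 0], [0.02, 0, 0, 0.01, 0], [0.02, 0, 0, 0, 0], [0.02, 0, 0, 0, 0]]
  newtons: 50

```text
time: 15.68
eef_pos: [0.5564, 0.0028, 0.3114]
orientation: [[-0.501, 0.866, 0.001], [0.866, 0.501, -0.0], [-0.001, 0.001, -1.0]]
wrist_force: [0.3, -0.0, -0.6]
gripper_width: 0.34
grip_force: 50.0
```

```bash
python3 -c "
from h import *
plan([.556,.004,.125],30)
d=snap('scene','s9')[1];q=cloud('scene',d).reshape(-1,3)
b=q[(abs(q[:,0]-.556)<.015)&(abs(q[:,1]-.004)<.02)&(q[:,2]>.09)&(q[:,2]<.108)];print(len(b),b.min(0),b.max(0))"
```

```text
t 15.675 yaw 30.06 g [0.5566 0.0028 0.1444] twist 0.06 shift mm [ 1.3  0.1 19.4] F [ 0.32 -0.05 -0.59] w 31.7 gf 50.0
86 [ 0.5455164  -0.00284369  0.09039371] [0.56816917 0.01667366 0.10763135]
```

Emit:
jog_arm:
  steps:
    - [[0.02, 0.001, 0, 0.008, 0], [0.02, 0, 0, 0.005, 0], [0.02, 0, 0, 0.004, 0], [0.02, 0, 0, 0.003, 0], [0.02, 0, 0, 0, 0], [0.02, 0, 0, 0, 0]]

```text
time: 16.48
eef_pos: [0.5557, 0.0035, 0.2908]
orientation: [[-0.501, 0.866, 0.0], [0.866, 0.501, -0.0], [-0.0, 0.0, -1.0]]
wrist_force: [0.7, -0.4, -0.5]
gripper_width: 0.339
grip_force: 50.0
```

Emit:
jog_arm:
  steps:
    - [[0.02, 0, 0, 0.002, 0], [0.02, 0, 0, 0, 0], [0.02, 0, 0, 0, 0]]

```text
time: 16.85
eef_pos: [0.556, 0.0036, 0.2893]
orientation: [[-0.501, 0.866, 0.001], [0.866, 0.501, 0.0], [-0.001, 0.001, -1.0]]
wrist_force: [-0.3, 1.5, 5.2]
gripper_width: 0.339
grip_force: 50.0
```

The cap met the balls at the predicted height. Now through the click.

Emit:
jog_arm:
  steps:
    - [[0.02, 0, 0, 0.002, 0], [0.02, 0, 0, 0, 0]]

```text
time: 17.1
eef_pos: [0.556, 0.0037, 0.2877]
orientation: [[-0.501, 0.866, 0.002], [0.866, 0.501, 0.0], [-0.001, 0.002, -1.0]]
wrist_force: [-1.3, 2.9, 9.1]
gripper_width: 0.341
grip_force: 50.0
```

Emit:
jog_arm:
  steps:
    - [[0.02, 0, 0, 0.002, 0], [0.02, 0, 0, 0, 0]]

```text
time: 17.35
eef_pos: [0.5559, 0.0036, 0.2852]
orientation: [[-0.501, 0.866, 0.001], [0.866, 0.501, 0.0], [-0.0, 0.001, -1.0]]
wrist_force: [-0.4, 0.9, 4.3]
gripper_width: 0.34
grip_force: 50.0
```

Emit:
jog_arm:
  steps:
    - [[0.02, 0, 0, 0.002, 0], [0.02, 0, 0, 0, 0]]

```text
time: 17.6
eef_pos: [0.5555, 0.0035, 0.2821]
orientation: [[-0.501, 0.866, -0.001], [0.866, 0.501, -0.0], [0.001, -0.001, -1.0]]
wrist_force: [1.1, 0.3, 1.5]
gripper_width: 0.34
grip_force: 50.0
```

Emit:
jog_arm:
  steps:
    - [[0.02, 0, 0, 0.002, 0], [0.02, 0, 0, 0, 0], [0.02, 0, 0, 0, 0]]

```text
time: 17.98
eef_pos: [0.5557, 0.0035, 0.2806]
orientation: [[-0.501, 0.866, -0.0], [0.866, 0.501, -0.0], [0.0, -0.0, -1.0]]
wrist_force: [-0.4, -0.5, -2.2]
gripper_width: 0.339
grip_force: 50.0
```

Emit:
jog_arm:
  steps:
    - [[0.02, 0, 0, 0.002, 0], [0.02, 0, 0, 0.002, 0], [0.02, 0, 0, 0, 0], [0.02, 0, 0, 0, 0]]

```text
time: 18.48
eef_pos: [0.5557, 0.0035, 0.2767]
orientation: [[-0.501, 0.866, -0.0], [0.866, 0.501, 0.0], [0.0, -0.0, -1.0]]
wrist_force: [0.6, -0.1, -1.6]
gripper_width: 0.339
grip_force: 50.0
```

Emit:
jog_arm:
  steps:
    - [[0.02, 0, 0, 0.0015, 0], [0.02, 0, 0, 0, 0], [0.02, 0, 0, 0, 0]]

```text
time: 18.85
eef_pos: [0.5557, 0.0035, 0.2753]
orientation: [[-0.501, 0.866, 0.0], [0.866, 0.501, -0.0], [-0.0, 0.0, -1.0]]
wrist_force: [0.0, -0.4, -0.3]
gripper_width: 0.337
grip_force: 50.0
```

Emit:
jog_arm:
  steps:
    - [[0.02, 0, 0, 0.001, 0], [0.02, 0, 0, 0, 0], [0.02, 0, 0, 0, 0]]

```text
time: 19.23
eef_pos: [0.556, 0.0035, 0.2752]
orientation: [[-0.501, 0.866, 0.001], [0.866, 0.501, -0.0], [-0.001, 0.001, -1.0]]
wrist_force: [-2.4, 0.4, 9.3]
gripper_width: 0.334
grip_force: 50.0
```

Emit:
jog_arm:
  steps:
    - [[0.02, 0, 0, 0.0002, 0], [0.02, 0, 0, 0, 0], [0.02, 0, 0, 0, 0], [0.02, 0, 0, 0, 0], [0.02, 0, 0, 0, 0], [0.02, 0, 0, 0, 0], [0.02, 0, 0, 0, 0], [0.02, 0, 0, 0, 0]]

```text
time: 20.23
eef_pos: [0.5561, 0.0035, 0.2751]
orientation: [[-0.501, 0.866, 0.002], [0.866, 0.501, -0.0], [-0.001, 0.001, -1.0]]
wrist_force: [-1.3, -0.5, 10.9]
gripper_width: 0.339
grip_force: 50.0
```

```bash
python3 -c "
from h import *
p,d=snap('scene','s10'); cv2.imwrite('pics/s10c.png',cv2.resize(p[120:260,160:347],(800,600),interpolation=2))
for i in range(4): ctrl.snapshot('scene'); print(ctrl.read_state()['wrist_force'].round(2))
plan([.556,.004,.108],30)"
```

```text
[-2.73 -0.38 10.35]
[-1.67 -0.2  10.31]
[-2.09  0.29 11.06]
[-1.99 -0.45 10.31]
t 20.475 yaw 30.04 g [0.5563 0.0035 0.1082] twist 0.04 shift mm [ 0.6 -0.   0.2] F [-1.99 -0.45 10.31] w 31.5 gf 50.0
```

View pics/s10c.png

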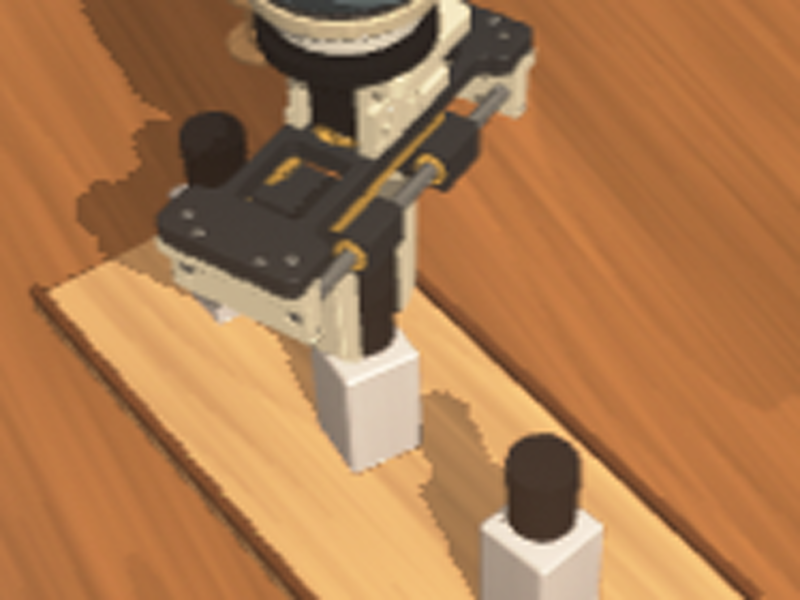

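The bottle is upright at crop (368,400) with the cap seated on it in the fingers, and both neighbours are where they were. The push is a steady 10.3–11 N, with the grip at the predicted home height of 0.108 m, so I hand the job in.

```bash
python3 -c "
from rig import ctrl
print(ctrl.finish_job())"
```

```text
the job is handed in; nothing more can be done
None
```

The bottle stands upright in the gap, the black cap clicked fully home, and I handed the job in at about 20.5 s with the arm still gripping the cap and pressing down at about 10 N; both neighbours and the reel were left standing.

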